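# Lock the blade cartridge into the vegetable cutter with its click-stop clamp knob

### The job

Gently push the white blade cartridge with the orange tab along the channel of the vegetable cutter until it is fully home against the blue stop. Then turn the black clamp knob clockwise until its slip clutch clicks, so that the brass pin sits tight in the cartridge's recess, and stop after one or two clicks. Let go, and leave everything else on the table alone.

Things in the scene. Friction and masses are not known exactly. Their poses are not given: they have to be found in the camera images.
- cutter: Vegetable cutter bed, aluminium, fixed to the table, 240 x 132 mm, bed top 20 mm above the table. Origin: centre of its underside; x runs along the channel towards the stop, z up. Two 14 mm high rails, 91 mm apart, guide the cartridge.
- stop: Blue end stop of the channel, 14 x 92 x 22 mm; origin at the bottom of the face that the cartridge meets, at x = 85 mm, y = 0, z = 20 mm of the cutter. Rigid: the pushing force jumps when the cartridge meets it; more than 20 N on it is ramming.
- cartridge: White blade cartridge, loose in the channel, 160 x 88 x 16 mm, 0.4 kg; sliding it takes 1.5 to 3.5 N. Origin: centre of its underside, x towards the stop. Starts 15 to 45 mm short of home; home when its end meets the stop (origin then at x = 5 mm of the cutter). At its front (-x) end stands an orange tab, 14 mm along x, 44 mm wide, top 60 mm above the cartridge's underside.
- tab_back (a point): Point on the orange tab's rear (-x) face, mid-width, 45 mm above the cartridge's underside (65 mm above the table): push here towards +x of the cutter.
- recess (a point): Centre of the floor of the 14 x 14 mm recess (5 mm deep) in the cartridge's top, 45 mm ahead of the cartridge's origin; straight under the clamp pin when the cartridge is home. If it is not home, the pin lands on the cartridge's top face and the clutch clicks there too early.
- bridge: Grey bridge with the clamp it carries. It crosses the channel at x = 50 mm of the cutter, 34 mm along x and 154 mm along y, top 88 mm above the table. Origin: on the clamp's vertical axis at table level, x and z as the cutter's. Above it sit collar and knob, below it a brass pin, 9 mm thick with a chamfered tip, that the screw drives down as the knob is turned; the pin's height at the start varies.
- knob_top (a point): Centre of the top face of the black round clamp knob, on the axis, 132 mm above the table. The knob is an upright cylinder 40 mm across and 34 mm tall, with a white mark on top and side; its height does not change. Grip it firmly (30 to 40 N) across its sides from above, any yaw. Turning clockwise seen from above tightens; several grasps may be needed.
- knob_grip (a point): On the knob's axis, 16 mm below its top: a height to grip at. Turning takes 0.15 N m while the pin travels (0.9 to 2.9 rad), then within 0.3 rad climbs to 0.5 N m, where the clutch slips; at each click (every 0.39 rad of slip) it drops to 0.3 and climbs again. Standing still between small steps one reads 0.1 either way before, 0.15 to 0.4 after. Let go, the screw holds.
- knob_ref (a point): Point of the knob at the level of its foot, 5 mm from the axis, in the direction of the white mark on its top and side. Coincides with collar_ref at the start; parts from it only when the clutch slips.
- collar_ref (a point): Point of the collar's screw, 5 mm from the axis, in the direction of the collar's red mark. The aluminium collar (50 mm across, 7 mm high, between bridge and knob) turns with the screw. Its distance to knob_ref is 0 before any click and about 2 mm after one, 3.8 mm after two (seen from above, white and red mark part by 22.5 degrees a click).
- spare: Bystander: spare cartridge with a green tab, 160 x 88 x 60 mm, beside the cutter. Origin: centre of its underside.
- disc: Bystander: steel slicing disc, 170 mm across, 18 mm high, beyond the cutter's stop end. Origin: centre of its underside.
- brush: Bystander: cleaning brush lying beside the cutter. Origin: its underside.
- mug: Bystander: tall lilac mug, 84 mm across, 150 mm high. Origin: centre of its underside.
- jar: Bystander: amber jar with a green lid, 70 mm across, 100 mm high. Origin: centre of its underside.
Not all that is in view belongs to the job. What is shaped like the cartridge but red is not meant.

How it is judged:
By the outcome, as a careful person would: the job done as asked, in the order asked, and still so for the second after the job is handed in, with the robot touching nothing.
It also fails if it takes over 72 s, if anything falls off the work surface, if the arm or the gripper's body presses on something with over 40 N, if the wrist force passes 120 N, or if a joint passes its speed limit or range.

### The arm

A 7-joint arm with a two-finger parallel gripper is mounted at the origin on the work surface. World frame = base frame: x ahead of the robot, y to its left, z up, the work surface at z = 0. Lengths are in mm, angles in rad, forces in N, time in s.
With the tool pointing down it reaches from about 400 to 875 mm from the base axis. Payload 19.3 kg.
Tool frame: the origin (TCP) lies at the very end of the fingers, on their centre line; the grasp point (between the pads) lies 19 mm behind it (grip_point_offset is the z of the grasp point in the tool frame, in mm); z points along the fingers, x is the direction in which the jaws open and shut, and the axes are right-handed (so a half turn about z gives the same grasp; the last joint's range is limited). The gripper opens to 85 mm and grips with 20 to 120 N. Pads are 22 mm wide; open, the fingers measure 114 mm over their backs; the gripper's body (76 mm by 85 mm) begins 54 mm behind the grasp point. The pads swing forward as they close: fully open they stand 13 mm farther back than shut.
Start: joints at [-1.199, 0.521, -0.036, 1.599, 0.021, 1.021, -0.113], TCP at [267.246, 564.973, 231.291] pointing down, gripper open.
Joint ranges: [-2.91, 2.91], [-0.3, 2.13], [-1.5, 1.42], [0.17, 2.43], [-1.26, 4.41], [0.16, 1.93], [-2.52, 2.52]. Speed limits (rad/s): [1.89, 1.89, 2.39, 2.39, 3.01, 3.01, 3.01].

### API

Orientations are given as a 3x3 rotation matrix whose columns are the frame's x, y, z axes.
In Python, from workcell import movep, movel, goto_joints, open_gripper, clamp, wait, inverse_kinematics, read_state, camera, PlanningError, finish_job, grip_point_offset gives the robot as it stands. Calls block until the motion is done:
- movep(position, orientation): joint-space move of the TCP to a pose.
- movel(position, frame=None, max_speed=150, guard=None): straight line of the TCP; frame=None keeps the orientation; max_speed is the mean speed in mm/s. With guard (N) it stops when the force on the tool has changed by that much, and returns True; else False.
- goto_joints(angles): joint-space move.
- open_gripper() and clamp(): open the fingers fully, or close them until they stop; the grip force is fixed at half the most.
- wait(seconds).
- inverse_kinematics(position, orientation): joint angles nearest the present ones, or None.
- read_state(): the state.
- camera(name): name is "scene" or "side" or "wrist"; returns a dict with "image" (384x512x3 uint8, blue, green, red), "range_z" (384x512 float32, mm along the optical axis (not along the pixel's ray), 0 where there is no reading), "fx", "fy", "cx", "cy" (pixels), "cam_to_world" (4x4, takes a point from camera to world coordinates). Camera axes: x right, y up, looking along -z (the intrinsics and any distortion apply to the point x, -y, -z); pixel columns grow to the right and rows downward; lengths in mm; the calibration is good to about 2 mm. A picture is of the moment at which its call begins.
A pose or a line that the arm cannot do raises PlanningError and nothing moves.
- finish_job(): hands the job in, once; it reports no verdict.
The state is a dict: "time": time; "qpos": joint angles; "qvel": joint speeds; "joint_efforts": joint torques, N m; "eef_pos": TCP position; "tool_rot": TCP orientation; "ft_force": force on the tool from outside, world axes, zero at the start; "torque": the same for the moment, N m; "finger_gap": finger opening in mm.
Only numpy, scipy, OpenCV 4.12 (cv2) and the standard library are available. Lean on these libraries where they do the work, as an engineer would, in place of code of your own. Each camera call takes 0.05 s, during which the arm holds its last target. There are 200 camera calls.

## Working session

There is one attempt and no reset: what is moved stays moved. The work goes in short steps, each a Python script; the robot and the scene stay as the last script left them, time stands still between calls to the robot, and variables do not carry over. Pictures are saved under pics/ and viewed, about 8 in all and at most 12, crops included, and the job is handed in when it is done.

```bash
ls; mkdir -p pics; cat > h.py <<'E'
import numpy as np, cv2
from workcell import *
def snap(n,f):
    c=camera(n); cv2.imwrite('pics/'+f+'.png',c['image']); np.savez('pics/'+f+'.npz',**c); return c
def world(c):
    h,w=c['range_z'].shape; v,u=np.mgrid[:h,:w]; z=c['range_z'].astype(float)
    p=np.stack([(u-c['cx'])/c['fx']*z,-(v-c['cy'])/c['fy']*z,-z,np.ones_like(z)],-1)
    return (p@np.array(c['cam_to_world']).T)[...,:3]
def ray(c,u,v,zp):
    M=np.array(c['cam_to_world']); d=M[:3,:3]@np.array([(u-c['cx'])/c['fx'],-(v-c['cy'])/c['fy'],-1]); o=M[:3,3]
    return o+d*(zp-o[2])/d[2]
E
python3 - <<'E'
from h import *
a=snap('scene','s0');b=snap('side','d0')
for c in(a,b):print([k for k in c],np.round(c['cam_to_world'],2).tolist(),c['fx'])
cv2.imwrite('pics/both.png',cv2.resize(np.vstack([a['image'],b['image']]),None,fx=.78,fy=.78))
print(grip_point_offset,read_state())
E
```

```text
pics
['image', 'range_z', 'fx', 'fy', 'cx', 'cy', 'cam_to_world'] [[0.13, -0.64, 0.76, 1456.85], [0.99, 0.1, -0.09, -140.12], [-0.02, 0.76, 0.65, 886.35], [0.0, 0.0, 0.0, 1.0]] 401.1225165298101
['image', 'range_z', 'fx', 'fy', 'cx', 'cy', 'cam_to_world'] [[0.76, 0.43, -0.48, 51.5], [-0.65, 0.53, -0.55, -589.99], [0.02, 0.73, 0.68, 808.95], [0.0, 0.0, 0.0, 1.0]] 375.8251811610596
-18.700000000000003 {'time': 0.1, 'qpos': array([-1.19915656,  0.52196721, -0.03629447,  1.59993453,  0.02122215,
        1.02112283, -0.1128079 ]), 'qvel': array([ 0.00019356, -0.00126385, -0.00143138, -0.00140183,  0.00088308,
        0.0012741 ,  0.00058922]), 'joint_efforts': array([ 5.17171153e-03, -9.28481483e+01,  1.98481277e+00, -3.70534337e+01,
        1.81467837e-02,  5.37257380e-03, -5.20386038e-05]), 'eef_pos': array([267.1766676 , 564.68005956, 230.78158837]), 'tool_rot': array([[ 4.27635799e-01,  9.03951051e-01, -3.46683170e-04],
       [ 9.03950518e-01, -4.27635925e-01, -9.87675327e-04],
       [-1.04106433e-03,  1.08980896e-04, -9.99999452e-01]]), 'ft_force': array([-0.00770352, -0.13448478, -0.87594686]), 'torque': array([-0.02802405,  0.01062685, -0.01299311]), 'finger_gap': 85.50620912315345}
```

View pics/both.png

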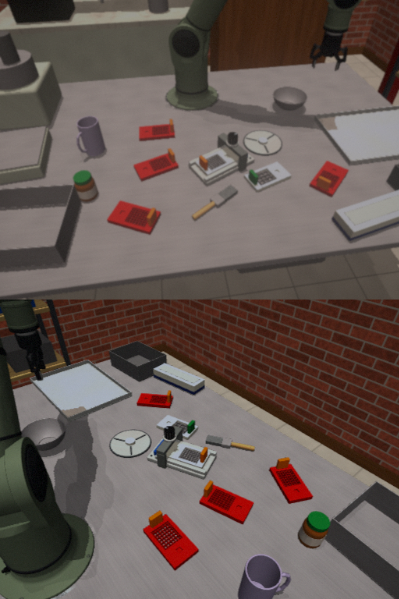

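Picture 1: in scene pixels, the white cartridge with the orange tab sits in the cutter at about (262,205), and the black knob is at about (299,177). Possible mix-ups are the red cartridges with orange tabs at (200,170), (200,212), (172,278) and (422,229), and the white spare with the green tab at (342,225). I choose the white one in the channel under the bridge and will check it in a close crop.

```bash
cat > m.py <<'E'
from h import *
ims=[]
for f,(x0,y0,x1,y1) in(('s0',(225,155,395,255)),('d0',(170,145,300,235))):
    c=dict(np.load(f'pics/{f}.npz')); im=c['image']; ims.append(cv2.resize(im[y0:y1,x0:x1],(680,300 if 0 else int(680*(y1-y0)/(x1-x0)))))
    W=world(c); hsv=cv2.cvtColor(im,cv2.COLOR_BGR2HSV)
    roi=np.zeros(im.shape[:2],bool); roi[y0:y1,x0:x1]=1
    o=roi&(abs(hsv[...,0].astype(int)-12)<8)&(hsv[...,1]>150)&(hsv[...,2]>120)&(W[...,2]>35)
    print(f,'orange',o.sum(),np.argwhere(o).mean(0)[::-1],W[o].mean(0),W[o].min(0),W[o].max(0))
    k=roi&(hsv[...,2]<60)&(W[...,2]>100)
    t=k&(W[...,2]>128)
    for m in(k,t):
        if m.sum(): print('knob',m.sum(),np.argwhere(m).mean(0)[::-1],W[m].mean(0),W[m].min(0),W[m].max(0))
    b=roi&(abs(W[...,2]-88)<6)
    print('bridge',b.sum(),cv2.minAreaRect(W[b][:,:2].astype(np.float32)))
    p=roi&(abs(W[...,2]-80)<4)&o
    print('tabtop',p.sum(),W[p].mean(0) if p.sum() else 0, cv2.minAreaRect(W[p][:,:2].astype(np.float32)) if p.sum()>3 else 0)
    r=roi&(W[...,2]>30)&(W[...,2]<40)
    print('lvl34',r.sum(),cv2.minAreaRect(W[r][:,:2].astype(np.float32)))
    bl=roi&(abs(hsv[...,0].astype(int)-110)<12)&(hsv[...,1]>120)
    print('blue',bl.sum(),W[bl].mean(0) if bl.sum() else 0)
cv2.imwrite('pics/crop.png',cv2.resize(np.vstack(ims),(520,int(520*(ims[0].shape[0]+ims[1].shape[0])/680))))
E
python3 m.py
```

```text
s0 orange 38 [260.65789474 204.5       ] [592.33629567 -22.42178415  79.94808634] [571.70984362 -34.07840505  75.11118569] [608.6493322  -10.39728314  83.98100237]
knob 136 [298.09558824 177.69852941] [557.10380905  94.50045504 140.69799364] [ 511.87883596 -140.11729207  103.64977146] [1456.85126719  116.78404416  886.34673292]
knob 65 [298.29230769 174.90769231] [574.25140264  89.51578775 167.44777567] [ 511.87883596 -140.11729207  128.57655884] [1456.85126719  116.78404416  886.34673292]
bridge 292 ((554.3410034179688, 43.09623718261719), (157.45230102539062, 166.48068237304688), 27.25056266784668)
tabtop 36 [591.71006263 -22.80142947  80.210985  ] ((589.7640991210938, -25.00614356994629), (36.077884674072266, 14.038744926452637), 33.93048858642578)
lvl34 1292 ((600.6788330078125, 70.73013305664062), (248.41368103027344, 219.35772705078125), 31.244277954101562)
blue 0 0
d0 orange 60 [263.2  202.35] [571.69569936 -51.12092343  75.78855347] [ 511.70759187 -143.5846963    58.62895166] [605.64657621 -13.13624826  83.69910494]
knob 189 [217.45502646 170.84656085] [513.99486473  80.80817241 133.98370227] [  51.5021941  -589.98665367  100.34078153] [545.52649859 117.22765699 808.948167  ]
knob 92 [217.83695652 167.48913043] [510.08396146  73.52972263 154.21045849] [  51.5021941  -589.98665367  128.09170073] [545.52649859 117.22765699 808.948167  ]
bridge 296 ((554.5030517578125, 43.37834930419922), (155.4970703125, 159.905517578125), 26.383922576904297)
tabtop 47 [586.60599757 -26.98401567  80.10227513] ((587.4603881835938, -25.727725982666016), (40.584197998046875, 11.67446231842041), 24.358705520629883)
lvl34 1414 ((594.940673828125, 65.11820220947266), (247.22299194335938, 217.965576171875), 25.81730842590332)
blue 48 [490.41359173 127.7008538   44.99886906]
```

View pics/crop.png

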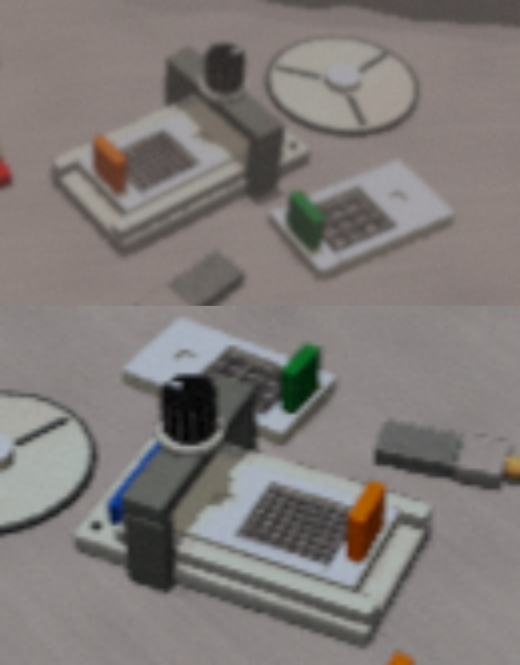

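Picture 2: the crop shows the white cartridge with the orange tab in the channel (scene ≈(261,204)), the bridge with the black knob (scene ≈(298,176)) and the blue stop behind it. The choice is confirmed, so I'll look from above with the wrist camera.

```bash
cat >> h.py <<'E'
def R(yaw): # tool down, tool x at world angle yaw
    c,s=np.cos(yaw),np.sin(yaw); return np.array([[c,s,0],[s,-c,0],[0,0,-1.]])
E
python3 - <<'E'
from h import *
for d in(27,207):print(d,inverse_kinematics([600,-20,330],R(np.radians(d))))
q=[inverse_kinematics([600,-20,330],R(np.radians(d))) for d in(27,207)]
movep([600,-20,330],R(np.radians(27 if q[1] is None or (q[0] is not None and abs(q[0][6])<abs(q[1][6])) else 207)))
wait(.3)
c=snap('wrist','w0'); s=read_state();print(s['time'],s['eef_pos'],s['qpos'],np.round(c['cam_to_world'],3),c['fx'],c['cx'],c['cy'])
E
```

```text
27 [-0.42358681  0.43728625  0.52486949  1.56055393 -0.22919521  1.2055497
  0.61389015]
207 [-0.76623392  0.69563547  1.23035084  1.57604516 -0.6674445   1.35101274
 -2.12797496]
2.8667 [600.0208793  -19.85327496 329.9686559 ] [-0.42376092  0.43734182  0.52479172  1.56053664 -0.22919825  1.20552398
  0.61387172] [[ 8.91000e-01 -4.30000e-01 -1.48000e-01  5.62839e+02]
 [ 4.54000e-01  8.43000e-01  2.88000e-01  5.42890e+01]
 [ 0.00000e+00 -3.24000e-01  9.46000e-01  4.72030e+02]
 [ 0.00000e+00  0.00000e+00  0.00000e+00  1.00000e+00]] 295.8627960259194 254.0877117719327 189.10818922042822
```

View pics/w0.png

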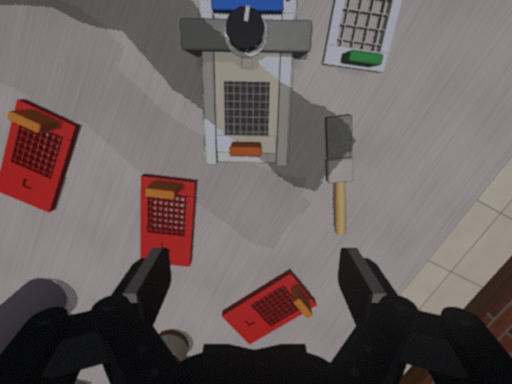

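Picture 3: wrist view from above, with the orange tab at (245,149), knob top at (246,28), white mark at about (247,13), and the blue stop at (248,4). The channel runs almost straight up the image.

```bash
python3 - <<'E'
from h import *
c=dict(np.load('pics/w0.npz'));im=c['image'];W=world(c);hsv=cv2.cvtColor(im,cv2.COLOR_BGR2HSV)
roi=np.zeros(im.shape[:2],bool);roi[:170,170:320]=1
Z=W[...,2]
def rect(m,n,z):
    n_,l,st,_=cv2.connectedComponentsWithStats(m.astype(np.uint8)); i=1+np.argmax(st[1:,4]); m=l==i
    cn=max(cv2.findContours(m.astype(np.uint8),0,1)[0],key=len)[:,0]
    P=np.array([ray(c,u,v,z)[:2] for u,v in cn]);r=cv2.minAreaRect(P.astype(np.float32));print(n,st[i],r,'zmed',np.median(Z[m]))
    return W[m]
o=roi&(abs(hsv[...,0].astype(int)-10)<8)&(hsv[...,1]>150)&(hsv[...,2]>80)
p=rect(o,'orange all',80)
rect(o&(Z>75),'tabtop',80)
rect(roi&(abs(Z-88)<5)&(np.indices(Z.shape)[0]>10),'bridge',88)
k=roi&(Z>126)&(Z<138);rect(k,'knobtop',132)
rect(roi&(hsv[...,0]>100)&(hsv[...,0]<130)&(hsv[...,1]>150),'blue',42)
lo=(p[:,2]<70);print('tab low',lo.sum(),p[lo].mean(0) if lo.sum() else '')
# rails: outer edges at z 34
pts=W[roi&(abs(Z-34)<3)][:,:2]
for y in range(90,160,10):
    cols=np.where(roi[y]&(abs(Z[y]-34)<4))[0]; print(y,cols.min(),cols.max(),end=';')
for y in (95,155):
    cols=np.where(roi[y]&(abs(Z[y]-34)<4))[0]; print(y,ray(c,cols.min(),y,34)[:2],ray(c,cols.max(),y,34)[:2])
E
```

```text
orange all [230 145  31  11 289] ((588.26318359375, -21.812206268310547), (40.43806838989258, 13.225914001464844), 24.708576202392578) zmed 79.22456575858354
tabtop [230 146  31  10 266] ((588.2503662109375, -22.08380699157715), (40.339996337890625, 12.208622932434082), 27.013471603393555) zmed 79.29377681332298
bridge [ 260   20   53   33 1481] ((570.1659545898438, 121.81773376464844), (60.103179931640625, 33.49658966064453), 27.020864486694336) zmed 87.54119391718325
knobtop [ 226    5   39   46 1341] ((528.3985595703125, 101.53285217285156), (39.07044219970703, 39.553104400634766), 46.978851318359375) zmed 131.60966951692012
blue [212   0  71  13 734] ((510.4150085449219, 137.60391235351562), (88.7522201538086, 13.268037796020508), 27.024003982543945) zmed 41.54345891164064
tab low 1 [572.19279059 -24.5213516   67.37006464]
90 204 290;100 204 289;110 205 289;120 205 288;130 205 288;140 206 287;150 206 287;95 [504.40747801  13.67265647] [612.52403189  68.80347748]
155 [541.9937866  -63.80379318] [649.29118146  -9.1012582 ]
```

```bash
cat > push.py <<'E'
from h import *
ux=np.array([np.cos(np.radians(117)),np.sin(np.radians(117)),0]); T=np.array([588.25,-22,0])
def st(n):
    s=read_state(); f=s['ft_force']; print(n,round(s['time'],2),'along',round((s['eef_pos']-T)@ux,2),np.round(s['eef_pos'],1),'Fx',round(f@ux,2),np.round(f,2))
    return s
clamp()
p=T-42*ux
movel(list(p[:2])+[130]); movel(list(p[:2])+[55],max_speed=80); st('down')
e=p+36*ux
print('contact',movel([e[0],e[1],55],max_speed=20,guard=1.5)); s=st('c')
e=s['eef_pos']+30*ux
print('stop',movel([e[0],e[1],55],max_speed=9,guard=6)); s=st('s')
wait(.2); st('rest')
c=snap('scene','s1');snap('side','d1');snap('wrist','w1')
E
python3 push.py
```

```text
down 6.22 along -42.2 [607.6 -59.5  55.5] Fx -0.08 [ 0.15 -0.01  1.1 ]
contact True
c 7.37 along -18.14 [596.4 -38.2  54.8] Fx -0.32 [ 0.04 -0.33 -0.35]
stop True
s 9.72 along 5.47 [585.5 -17.3  54.7] Fx -1.2 [ 0.56 -1.06  0.51]
rest 9.93 along 5.5 [585.4 -17.3  54.5] Fx -1.9 [ 0.8  -1.72  0.89]
```

```bash
cat > p2.py <<'E'
from h import *
exec(open('push.py').read().split('clamp()')[0])
s=st('0'); e=s['eef_pos']+6*ux
print(movel([e[0],e[1],55],max_speed=5,guard=9)); st('1'); wait(.15); st('2')
c=snap('wrist','w2')
im=c['image'];W=world(c);hsv=cv2.cvtColor(im,cv2.COLOR_BGR2HSV)
o=(abs(hsv[...,0].astype(int)-10)<8)&(hsv[...,1]>150)&(W[...,2]>72)&(W[...,2]<88)
print(o.sum(),((W[o]-T)@ux).min(),((W[o]-T)@ux).max())
z=cv2.resize(camera('side')['image'][145:235,170:300],(650,450));cv2.imwrite('pics/z.png',np.vstack([z,cv2.resize(im[:,100:412],(650,800))[:150]]))
E
python3 p2.py
```

```text
0 10.07 along 5.48 [585.3 -17.3  54.4] Fx -0.94 [ 0.84 -0.63  0.08]
True
1 10.62 along 5.61 [584.8 -17.5  54.5] Fx -1.54 [ 1.31 -1.06  1.95]
2 10.77 along 5.58 [584.8 -17.5  54.4] Fx -1.18 [ 0.68 -0.97  1.2 ]
2926 15.342919306294457 30.464114559445658
```

View pics/z.png

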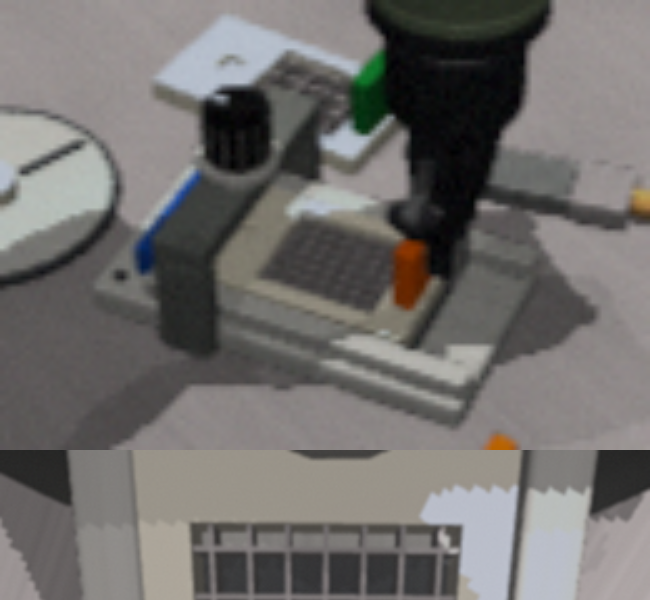

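Picture 4: the cartridge is pushed under the bridge, and the second push hit the 9 N guard after 0.1 mm, which is a rigid stop. I'll back off and measure again from the same hover pose.

```bash
cat > k.py <<'E'
from h import *
exec(open('push.py').read().split('clamp()')[0])
s=st('0'); e=s['eef_pos']-15*ux
movel([e[0],e[1],55],max_speed=60); movel([e[0],e[1],250]); open_gripper()
movep([600,-20,330],R(np.radians(27))); wait(.3)
c=snap('wrist','w3');im=c['image'];W=world(c);Z=W[...,2];hsv=cv2.cvtColor(im,cv2.COLOR_BGR2HSV)
roi=np.zeros(im.shape[:2],bool);roi[:170,170:320]=1
def rect(m,n,z):
    n_,l,t,_=cv2.connectedComponentsWithStats(m.astype(np.uint8)); i=1+np.argmax(t[1:,4]); m=l==i
    cn=max(cv2.findContours(m.astype(np.uint8),0,1)[0],key=len)[:,0]
    P=np.array([ray(c,u,v,z)[:2] for u,v in cn]);r=cv2.minAreaRect(P.astype(np.float32));print(n,t[i],np.round(r[0],1),np.round(r[1],1),r[2]);return np.array(r[0])
o=roi&(abs(hsv[...,0].astype(int)-10)<8)&(hsv[...,1]>150)&(hsv[...,2]>80)
a=rect(o&(Z>75),'tab',80);b=rect(roi&(Z>126)&(Z<138),'knob',132);rect(roi&(hsv[...,0]>100)&(hsv[...,0]<130)&(hsv[...,1]>150),'blue',42)
print((b-a)@ux[:2],(a-T[:2])@ux[:2])
K=[528.4,101.5]
for d in range(0,360,15):
    q=inverse_kinematics(K+[180],R(np.radians(d)))
    print(d,None if q is None else np.round(q,2))
print(read_state()['time'])
E
python3 k.py
```

```text
0 10.87 along 5.55 [584.8 -17.5  54.4] Fx -2.09 [ 0.22 -2.23  1.05]
tab [230 127  32  11 303] [ 5.773e+02 -1.000e-01] [40.8 13. ] 26.991065979003906
knob [ 226    5   40   46 1348] [528.5 101.7] [39.5 39.5] 78.6869888305664
blue [213   0  70  11 641] [510.  138.4] [87.5 11. ] 26.975435256958008
112.8289636667881 24.53337099292794
0 [-0.7   0.51  0.55  1.9  -0.36  0.83  0.04]
15 [-0.66  0.5   0.5   1.9  -0.32  0.82  0.27]
30 [-0.63  0.49  0.45  1.9  -0.28  0.82  0.49]
45 [-0.59  0.48  0.4   1.9  -0.25  0.81  0.72]
60 [-0.55  0.47  0.34  1.89 -0.21  0.81  0.95]
75 [-0.51  0.47  0.29  1.89 -0.18  0.81  1.18]
90 [-0.47  0.46  0.23  1.89 -0.14  0.81  1.41]
105 [-0.43  0.45  0.17  1.89 -0.1   0.81  1.63]
120 [-0.38  0.45  0.11  1.89 -0.07  0.81  1.86]
135 [-0.34  0.45  0.06  1.88 -0.03  0.81  2.09]
150 [-0.3   0.45 -0.    1.88  0.    0.81  2.32]
165 [ 0.32  0.58 -0.86  1.85  0.53  0.96  2.1 ]
180 [ 0.44  0.66 -1.07  1.84  0.67  1.05  2.24]
195 [ 0.53  0.78 -1.27  1.84  0.82  1.17  2.38]
210 [-1.03  0.8   1.19  1.92 -0.87  1.06 -2.08]
225 [-1.01  0.76  1.12  1.92 -0.81  1.02 -1.87]
240 [-0.99  0.71  1.06  1.91 -0.76  0.98 -1.66]
255 [-0.96  0.68  1.    1.91 -0.71  0.95 -1.45]
270 [-0.93  0.64  0.93  1.91 -0.65  0.92 -1.25]
285 [-0.89  0.61  0.86  1.91 -0.59  0.9  -1.04]
300 [-0.85  0.58  0.8   1.91 -0.54  0.88 -0.83]
315 [-0.82  0.56  0.74  1.91 -0.49  0.86 -0.61]
330 [-0.78  0.54  0.68  1.91 -0.45  0.85 -0.4 ]
345 [-0.74  0.52  0.61  1.9  -0.39  0.84 -0.18]
14.2667
```

```bash
cat > k2.py <<'E'
from h import *
def knob(c):
    W=world(c);Z=W[...,2];m=(Z>126)&(Z<138)&(np.linalg.norm(W[...,:2]-[528,102],axis=2)<45)
    n_,l,t,_=cv2.connectedComponentsWithStats(m.astype(np.uint8)); i=1+np.argmax(t[1:,4]); m=l==i
    cn=max(cv2.findContours(m.astype(np.uint8),0,1)[0],key=len)[:,0]
    P=np.array([ray(c,u,v,132)[:2] for u,v in cn]); r=cv2.minEnclosingCircle(P.astype(np.float32)); e=cv2.fitEllipse(P.astype(np.float32))
    print('knob',t[i],np.round(r[0],1),round(r[1],1),'ell',np.round(e[0],1),np.round(e[1],1),'depth mean',W[m].mean(0)); return np.array(e[0])
if __name__=='__main__':
    for y in (150,):
        movep([528,103,300],R(np.radians(y))); wait(.3)
        c=snap('wrist','w4'); knob(c); s=read_state(); print(s['time'],s['eef_pos'],s['qpos'])
    for d in('scene','side'): knob(snap(d,d+'2'))
E
python3 k2.py
```

```text
knob [ 237  149   38   37 1051] [526.8 101.8] 20.5 ell [526.8 102. ] [39.  39.6] depth mean [526.75194284 101.81206461 131.53097591]
16.1833 [528.01700407 102.98428688 299.98423392] [-0.33384221  0.31221812  0.04007824  1.7462369  -0.01392017  1.083457
  2.32856063]
knob [292 169  13  10 108] [528.2 101.1] 23.1 ell [527.9 101.2] [39.  44.6] depth mean [528.28069136 101.20260517 132.11937333]
knob [210 162  15  11 123] [524.  97.] 23.9 ell [525.4  97. ] [38.6 45.2] depth mean [525.82781644  97.58448275 131.35700623]
```

View pics/w4.png

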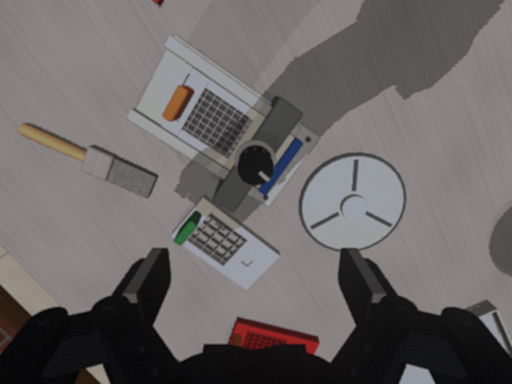

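Picture 5: the knob is near mid-image at (256,167), the tab at (178,103), and the full blue stop at (281,168). I'll check the tab-to-stop distance in this one view, where home should give 160 mm from tab centre to stop centre.

```bash
python3 - <<'E'
from h import *
from k2 import knob
c=dict(np.load('pics/w4.npz'));im=c['image'];W=world(c);Z=W[...,2];hsv=cv2.cvtColor(im,cv2.COLOR_BGR2HSV)
ux=np.array([np.cos(np.radians(117)),np.sin(np.radians(117))])
def rect(m,n,z):
    n_,l,t,_=cv2.connectedComponentsWithStats(m.astype(np.uint8)); i=1+np.argmax(t[1:,4]); m=l==i
    cn=max(cv2.findContours(m.astype(np.uint8),0,1)[0],key=len)[:,0]
    P=np.array([ray(c,u,v,z)[:2] for u,v in cn]);r=cv2.minAreaRect(P.astype(np.float32));print(n,t[i],np.round(r[0],1),np.round(r[1],1),round(r[2],1),'along',(P@ux).min(),(P@ux).max());
k=knob(c);print(k@ux)
roi=np.zeros(im.shape[:2],bool);roi[30:240,120:330]=1
rect(roi&(abs(hsv[...,0].astype(int)-10)<8)&(hsv[...,1]>150)&(hsv[...,2]>80)&(Z>76),'tab',80)
rect(roi&(hsv[...,0]>100)&(hsv[...,0]<130)&(hsv[...,1]>130),'blue',42)
rect(roi&(abs(Z-88)<5),'bridge',88)
# white cartridge far end edge beside the knob between bridge and stop?
cv2.imwrite('pics/b.png',cv2.resize(im[85:235,190:340],(600,600),interpolation=cv2.INTER_CUBIC))
E
```

```text
knob [ 237  149   38   37 1051] [526.8 101.8] 20.5 ell [526.8 102. ] [39.  39.6] depth mean [526.75194284 101.81206461 131.53097591]
-148.32388430583921
tab [163  86  26  35 402] [575.8  -0.9] [42.  12.9] 26.5 along -268.71883182922534 -255.7016199324455
blue [259 139  43  56 497] [509.  138.7] [89.7 12.2] 26.1 along -114.12463350074194 -100.71425154923296
bridge [ 251   98   52   56 1348] [485.5  81.7] [60.2 33.9] 26.1 along -164.96963362132232 -130.22253419838617
```

View pics/b.png

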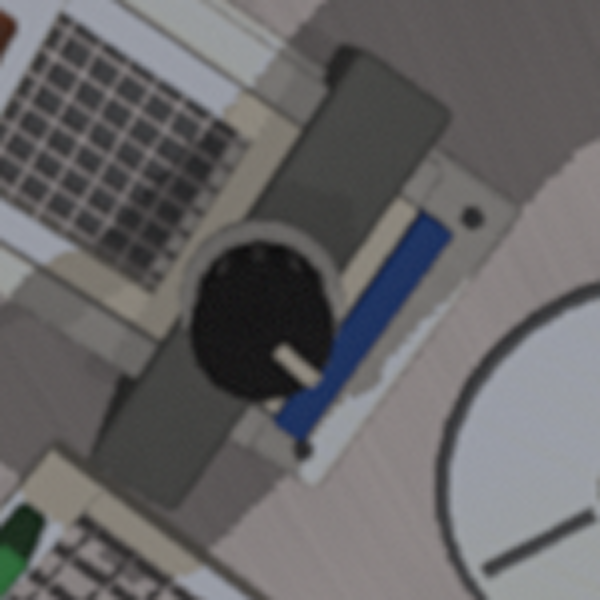

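Picture 6: the cartridge's cream end strip sits flush against the blue stop with no gap, so it is home. The white mark is at crop (297,365). Vision puts the tab about 4 mm beyond nominal home; since the stop is rigid, I take this as scale bias. Next I grip the knob.

```bash
python3 - <<'E'
from h import *
def st(n):
    s=read_state(); print(n,round(s['time'],2),np.round(s['eef_pos'],2),'F',np.round(s['ft_force'],2),'M',np.round(s['torque'],3),'gap',round(s['finger_gap'],1),'q7',round(s['qpos'][6],3)); return s
movel([527,102.3,180]); print(movel([527,102.3,98],max_speed=60,guard=8)); wait(.2); st('down')
clamp(); wait(.2); s=st('grip'); print(s['tool_rot'],s['qpos'])
E
```

```text
False
down 18.95 [527.07 102.3   98.18] F [1.31 0.58 0.32] M [-0.069 -0.041 -0.01 ] gap 85.3 q7 2.333
grip 19.64 [526.82 102.43  98.25] F [-3.67  0.97  6.49] M [0.11  0.774 0.035] gap 39.0 q7 2.333
[[-8.66093717e-01  4.99881587e-01 -2.70729670e-04]
 [ 4.99881576e-01  8.66093758e-01  1.10402164e-04]
 [ 2.89665286e-04 -3.97141540e-05 -9.99999957e-01]] [-0.31677701  0.57053585  0.01964045  1.94306276 -0.01836027  0.62838784
  2.33273985]
```

```bash
cat > turn.py <<'E'
from h import *
import sys
def turn(step,n,thr):
    for i in range(n):
        q=np.array(read_state()['qpos']) if i==0 else q
        q[6]-=step
        if q[6]<-2.45: print('range');break
        goto_joints(q); wait(.1)
        m=[];f=[]
        s=read_state(); print(round(s['time'],2),'q7',round(s['qpos'][6],3),'Mz',round(s['torque'][2],3),'F',np.round(s['ft_force'],1),'gap',round(s['finger_gap'],1))
        if s['torque'][2]>thr: break
turn(float(sys.argv[1]),int(sys.argv[2]),float(sys.argv[3]))
E
python3 turn.py .12 6 .22
```

```text
19.99 q7 2.216 Mz -0.052 F [-1.4  0.4  4.6] gap 38.8
20.34 q7 2.097 Mz 0.026 F [-2.6 -0.9  6.2] gap 38.5
20.69 q7 1.976 Mz -0.143 F [-1.6  0.1  5. ] gap 38.7
21.04 q7 1.856 Mz -0.133 F [-1.8 -0.3  5.3] gap 39.1
21.39 q7 1.736 Mz -0.135 F [-0.7 -0.5  5.5] gap 38.8
21.74 q7 1.616 Mz -0.194 F [-1.3 -0.2  5. ] gap 38.6
```

```bash
python3 turn.py .13 16 .2
```

```text
22.1 q7 1.491 Mz 0.042 F [-3.  -0.1  5.2] gap 38.5
22.46 q7 1.36 Mz -0.089 F [-2.6  0.2  5.3] gap 38.9
22.82 q7 1.23 Mz -0.115 F [-2.4  0.1  6.9] gap 38.7
23.18 q7 1.1 Mz -0.111 F [-3.   0.1  5.2] gap 38.6
23.53 q7 0.97 Mz -0.143 F [-1.8 -0.2  5. ] gap 38.6
23.89 q7 0.84 Mz -0.091 F [-2.1 -0.4  5. ] gap 38.6
24.25 q7 0.71 Mz -0.092 F [-3.2  0.   4.7] gap 39.1
24.61 q7 0.58 Mz -0.159 F [-2.4 -0.4  6.3] gap 38.6
24.97 q7 0.45 Mz -0.071 F [-3.1  1.6  5.5] gap 38.4
25.32 q7 0.32 Mz -0.142 F [-3.9 -0.6  5.7] gap 38.7
25.68 q7 0.19 Mz -0.149 F [-2.1  0.   5.7] gap 38.5
26.04 q7 0.06 Mz -0.122 F [-3.1  0.7  6.1] gap 39.0
26.4 q7 -0.07 Mz -0.157 F [-3.7  0.6  5.8] gap 38.5
26.76 q7 -0.2 Mz -0.134 F [-3.2 -0.1  5.3] gap 38.5
27.12 q7 -0.33 Mz -0.105 F [-3.3 -0.1  5.7] gap 38.7
27.48 q7 -0.46 Mz -0.017 F [-2.9  0.3  6.2] gap 38.8
```

```bash
python3 turn.py .08 8 .3
```

```text
27.82 q7 -0.536 Mz 0.192 F [-1.9 -0.9  5.4] gap 38.6
28.18 q7 -0.615 Mz 0.224 F [-2.5 -0.9  5.2] gap 38.8
28.52 q7 -0.695 Mz 0.357 F [-1.8  0.4  5.2] gap 38.3
```

```bash
python3 turn.py .08 5 .9
```

```text
28.88 q7 -0.769 Mz 0.333 F [-1.6 -0.1  7.1] gap 38.3
29.23 q7 -0.849 Mz 0.18 F [-2.   0.   5.1] gap 38.7
29.57 q7 -0.929 Mz 0.274 F [-2.3  0.1  6.5] gap 38.7
29.93 q7 -1.009 Mz 0.282 F [-2.1  0.4  4.8] gap 38.6
30.27 q7 -1.089 Mz 0.34 F [-2.6  0.   6.6] gap 38.7
```

```bash
python3 turn.py .06 3 .9; python3 - <<'E'
from h import *
open_gripper(); wait(.1)
s=read_state(); p=s['eef_pos']; movel([p[0],p[1],200])
movep([527,102,300],R(np.radians(40))); wait(.3)
c=snap('wrist','w5'); W=world(c)
m=(W[...,2]>126)&(W[...,2]<138)&(np.linalg.norm(W[...,:2]-[527,102],axis=2)<30)
v,u=np.argwhere(m).mean(0).astype(int); print(u,v,read_state()['time'],read_state()['finger_gap'])
cv2.imwrite('pics/kz.png',cv2.resize(c['image'][v-40:v+40,u-40:u+40],(640,640),interpolation=cv2.INTER_CUBIC))
E
```

```text
30.62 q7 -1.144 Mz 0.361 F [-2.1 -1.   5. ] gap 39.1
30.98 q7 -1.205 Mz 0.126 F [-2.4 -0.1  5.5] gap 38.6
31.32 q7 -1.265 Mz 0.144 F [-2.5 -1.   5.6] gap 38.5
254 167 34.5583 85.30433947637424
```

View pics/kz.png

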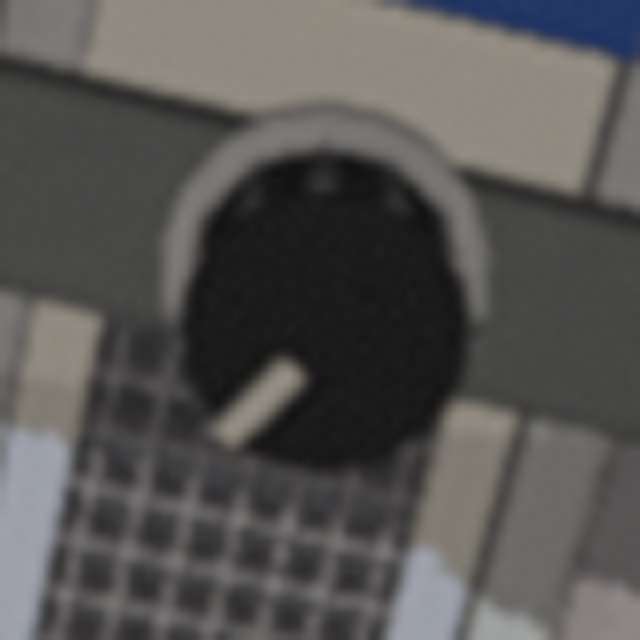

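Picture 7: the white mark points to crop (225,435), which is the side away from the camera, so the red collar mark is hidden. The torque dropped at q7 = -0.85 and -1.20, 0.36 rad apart, which points to two clicks. I'll view the knob from the other side.

```bash
python3 - <<'E'
from h import *
movep([527,102,260],R(np.radians(212))); wait(.3)
c=snap('wrist','w6'); W=world(c); im=c['image']
hsv=cv2.cvtColor(im,cv2.COLOR_BGR2HSV)
m=(W[...,2]>126)&(W[...,2]<138)&(np.linalg.norm(W[...,:2]-[527,102],axis=2)<30)
K=W[m].mean(0)
v,u=np.argwhere(m).mean(0).astype(int); print(u,v,K,read_state()['time'])
d=np.linalg.norm(W[...,:2]-K[:2],axis=2)
r=((hsv[...,0]<8)|(hsv[...,0]>172))&(hsv[...,1]>120)&(d<32)
w=m&(hsv[...,2]>100)
for n,x in(('red',r),('white',w)):
    if x.sum(): p=W[x].mean(0)-K; print(n,x.sum(),p,np.degrees(np.arctan2(p[1],p[0]))%360)
y0=max(v-45,0);x0=max(u-45,0)
cv2.imwrite('pics/kz2.png',cv2.resize(im[y0:y0+90,x0:x0+90],(640,640),interpolation=cv2.INTER_CUBIC))
E
```

```text
254 179 [527.6658746  101.02553422 131.47778488] 37.1083
red 19 [ 13.49469554 -16.52994759 -35.54745992] 309.227464495607
white 49 [ -1.77677703 -10.7956168    0.82250151] 260.65386509284065
```

View pics/kz2.png

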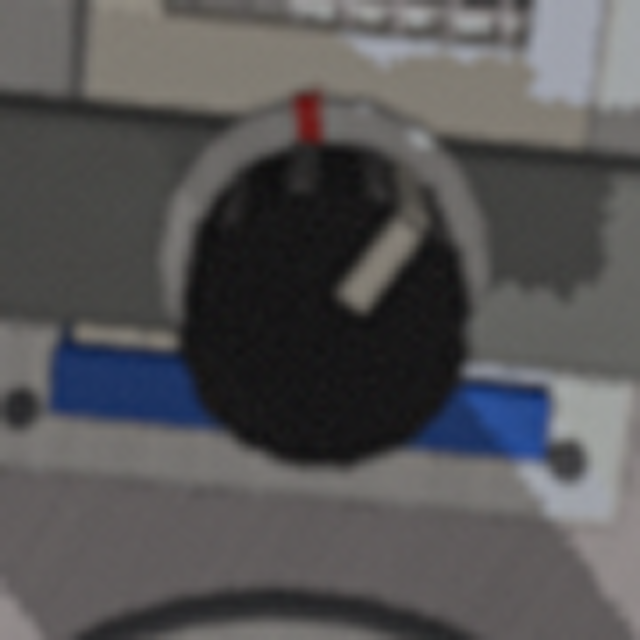

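Picture 8: red collar mark at crop (310,118), white mark at (385,250). They sit about 45° apart, so two clicks. The gripper is clear, so I'm handing in.

```bash
python3 -c "
from h import *
s=read_state();print(s['time'],np.round(s['ft_force'],1),s['finger_gap']);print(finish_job())"
```

```text
37.1083 [-0.  -0.3 -0.2] 85.33488478467325
the job is handed in; nothing more can be done
None
```

I pushed the white cartridge home against the blue stop, tightened the clamp knob clockwise to two clicks in one grasp, let go and handed the job in at 37 s. The gripper was open and clear of everything, with about 0 N on the wrist.

- **Cartridge home:** it slid about 24 mm. A second push then hit its 9 N guard after 0.1 mm, and the picture showed no gap at the stop.
- **Clicks:** torque began to rise after about 2.8 rad of turning, then dropped twice, about 0.36 rad apart. The red and white marks afterwards stood about 46–49° apart, which means two clicks.
- **Disagreement:** the camera put the tab about 4–5 mm nearer the knob and stop than the nominal home position. I took this as camera scale error, since the stop is rigid.
- **Not checked:** I could not see the pin in the recess. That it is seated follows from the cartridge being home. I also took no final picture of the bystanders, but no contact showed in the force readings I took.

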